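# Test puff on the balloon inflator

## Robot

A 7-joint arm with a two-finger parallel gripper is mounted at the origin on the work surface. World frame = base frame: x ahead of the robot, y to its left, z up, the work surface at z = 0. Lengths are in m, angles in rad, forces in N, time in s.
With the tool pointing down it reaches from about 0.425 to 1.025 m from the base axis. Payload 3.6 kg.
Tool frame: the origin (TCP) lies between the finger pads; the fingertips stand 8 mm ahead of it and the grasp point (between the pads) lies 11 mm behind it (tip_reach is the distance from the TCP to the fingertips, in m); z points along the fingers, y is the direction in which the jaws open and shut (so a half turn about z gives the same grasp; the last joint's range is limited). The gripper opens to 85 mm and grips with 20 to 120 N. Pads are 22 mm wide; open, the fingers measure 114 mm over their backs; the gripper's body (76 mm by 85 mm) begins 54 mm behind the grasp point. The pads swing forward as they close: fully open they stand 13 mm farther back than shut.
Start: joints at [1.052, 0.591, 0.048, 1.609, -0.033, 0.943, -0.034], TCP at [0.299, -0.661, 0.239] pointing down, gripper open.
Joint ranges: [-2.69, 2.69], [-0.47, 2.24], [-1.27, 1.36], [0.19, 2.51], [-1.53, 4.68], [0.08, 2.07], [-3.09, 3.09]. Speed limits (rad/s): [2.57, 2.57, 3.14, 3.14, 3.14, 3.14, 3.14].

## Interface

Orientations are given as a rotation vector (axis times angle).
In Python, from rig import get_state, capture, camera_model, finish_job, tip_reach gives the robot as it stands. The module is installed in compiled form; this text tells all that it offers.
- The arm moves only by the tool apply_moves, never from a script. Its argument "rows" is a list that holds one entry, the list of rows, each a list of 7 numbers: the shift along the tool's x, y, z in mm, then the turn, a rotation vector about the tool's x, y, z in rad, then the opening, from 0 (shut) to 1 (fully open). In form: [[[x, y, z, ax, ay, az, fingers], ...]]. A call has 1 to 8 rows; each row is the pose to reach, as a shift and turn from the pose measured when the call began, along the tool's axes at that moment; what a row does not reach only later rows make up. A row lasts 1/8 s, in which the tool goes at most 62.5 mm and 10.7 degrees, less where a joint would pass 70% of its speed; a pose out of reach is approached as far as the arm can. A call with a gripper value outside its range is refused whole. The fingers move at their own pace and stop on an object; "grip_force" is the grip in N (left out, the last holds). Time passes only in rows, so rows that repeat a pose let the fingers close. It gives the time, the measured TCP pose, the force and the opening at its end, in the units of the state.
- get_state(): the state, without advancing time (a new reading comes with each control period).
- capture(name): name is "scene" or "top" or "wrist"; returns (picture, depth): 400x640x3 uint8, red, green, blue; 400x640 float32, m along the optical axis (not along the pixel's ray), 0 where there is no reading.
- camera_model(name): a dict with "fx", "fy", "cx", "cy" (pixels), "R" (3x3) and "t" (3): a world point X has camera coordinates R X + t. Camera axes: x right, y down, z forward; pixel columns grow to the right and rows downward; lengths in m; the calibration is good to about 2 mm. A picture is of the moment at which its call begins: read the wrist's pose just before it. camera_model takes no time and is no camera call; for the wrist camera it gives the pose at the moment of the call.
- finish_job(): hands the job in, once; it reports no verdict.
The state is a dict: "time": time; "qpos": joint angles; "joint_vel": joint speeds; "effort": joint torques, N m; "tcp_pos": TCP position; "ee_rot": TCP orientation; "contact_force": force on the tool from outside, world axes, zero at the start; "wrist_torque": the same for the moment, N m; "gripper_width": opening from 0.0 (shut) to 1.0 (fully open).
Only numpy, scipy, OpenCV 4.12 (cv2) and the standard library are available. Lean on these libraries where they do the work, as an engineer would, in place of code of your own. Each camera call takes 0.05 s, during which the arm holds its last target. There are 200 camera calls.

## Task

Switch the balloon inflator on by pressing the raised end of its rocker all the way down, then press the slim nozzle fully down with the closed fingers, keep it down for about a second and let it spring back up. Then switch the inflator off again by pressing the other end of the rocker all the way down, and move clear. Do not press the wide nozzle, press the slim one only while the inflator is on, and leave the loose things around it where they stand: nothing is to be lifted or shifted.

Things in the scene. Friction and masses are not known exactly. Their poses are not given: they have to be found in the camera images.
- inflator: Fixed grey box, the balloon inflator, 180 (x) by 220 (y) by 95 mm high, with a flat aluminium top; it may face any way. Origin at the centre of its underside, z up. Rocker and nozzles stand on its top: the rocker towards its -x side, the two nozzles towards its +x side; which nozzle is at +y and which at -y varies.
- slim_tip (a point): Centre of the flat top of the slim nozzle, a white plastic cone 18 mm across at the top and 26 mm at the foot, standing in a dark collar; its top is 46 mm above the inflator's top when up. It moves down with the nozzle.
- slim_nozzle (a joint): How far the slim nozzle is pressed down, m: 0 up, 0.012 fully down against its stop. A spring pushes it back up: about 2 N to start it, 6 N fully down.
- wide_tip (a point): Centre of the flat top of the wide nozzle, a white plastic cone 36 mm across at the top and 48 mm at the foot, same height as the slim one. The two nozzles' axes are 110 mm apart.
- wide_nozzle (a joint): How far the wide nozzle is pressed down, m: 0 up, 0.012 fully down; same spring. To be left alone.
- rocker (a joint): Angle of the rocker, rad: about 0 (up to 0.03) off, the start; 0.30 on, its stop. The rocker is a white V-shaped paddle 68 mm long and 30 mm wide on a dark base plate 82 by 44 by 8 mm, pivoting at its middle. One half lies level (its top 13 mm above the inflator's top) while the other slopes up to about 10 mm higher at its end. Pressing the raised half down until it is level raises the other half. It stays where it is left; about 3 N at 24 mm from the pivot moves it.
- rocker_on_end (a point): Point on the top face of the rocker's half that is raised at the start (the half to press for on), 24 mm from the pivot, on its centre line. It moves with the rocker, about 7 mm down from off to on.
- rocker_off_end (a point): The same point on the other half (the half to press for off): level at the start, raised about 7 mm when the rocker is on.
- tape_mid (a point): Centre of a loose roll of black tape lying flat, 104 mm across and 48 mm high. Bystander.
- bottle_mid (a point): Centre of a loose upright clear plastic bottle, 62 mm across and 170 mm high. Bystander.
- spool_mid (a point): Centre of a loose red ribbon spool standing on end, 64 mm across and 50 mm high. Bystander.
- weight_mid (a point): Centre of a loose steel balloon weight with a small knob, 60 mm across and 68 mm high. Bystander.

How it is judged:
On the way, in this order (a step that is already met when the one before it is completed fails the run):
1. the rocker is switched on, both nozzles still up (value of joint rocker above 0.25 rad and value of joint each of slim_nozzle, wide_nozzle below 0.003 m), for 0.1 s.
2. the slim nozzle is held down, at least 9 of its 12 mm, for 0.6 s with the rocker on (value of joint slim_nozzle above 0.009 m and value of joint rocker above 0.25 rad), for 0.6 s.
3. the slim nozzle is back up, the rocker still on (value of joint slim_nozzle below 0.002 m and value of joint rocker above 0.25 rad), for 0.1 s.
4. the rocker is switched off (value of joint rocker below 0.05 rad), for 0.1 s.
At the end, for the whole second after the job is handed in: The rocker is off again (within 0.05 rad of its off stop), both nozzles are up (within 2 mm), and the four loose things stand within 15 mm of where they were (value of joint rocker below 0.05 rad and value of joint each of slim_nozzle, wide_nozzle below 0.002 m and distance of each of tape_mid, bottle_mid, spool_mid, weight_mid from where it was at the start of the episode below 0.015 m); the robot touches nothing.
It fails at once if the wide nozzle is pressed (more than 4 mm) (value of joint wide_nozzle above 0.004 m).
It fails at once if the slim nozzle is pressed (more than 5 mm) while the rocker is off (value of joint slim_nozzle above 0.005 m and value of joint rocker below 0.15 rad).
It fails at once if a loose bystander is lifted, carried, tipped or pushed away (its centre moves more than 15 mm) (distance of any of tape_mid, bottle_mid, spool_mid, weight_mid from where it was at the start of the episode above 0.015 m).
It also fails if it takes over 42 s, if anything falls off the work surface, if the arm or the gripper's body presses on something with over 40 N, if the wrist force passes 120 N, or if a joint passes its speed limit or range.

## Working session

There is one attempt and no reset: what is moved stays moved. The work goes in short steps, Python scripts to look and compute and a tool call to move; the robot and the scene stay as the last step left them, time stands still between calls to the robot, and variables do not carry over. Pictures are saved under pics/ and viewed, about 8 in all and at most 12, crops included, and the job is handed in when it is done.

Besides the shell and the picture viewer there is one more tool, called after ">>>" as name(argument=value, ...) on one line, values as JSON. apply_moves: Moves the arm, as the interface text tells. Its arguments: {"type":"object","properties":{"rows":{"type":"array"},"grip_force":{"type":"number"}},"required":["rows"]}

```bash
mkdir -p pics
cat > h.py <<'E'
import numpy as np, cv2
from rig import *
from scipy.spatial.transform import Rotation as Ro
def pts(name,d):
    m=camera_model(name); v,u=np.indices(d.shape)
    c=np.stack([(u-m['cx'])/m['fx']*d,(v-m['cy'])/m['fy']*d,d],-1)
    return (c-m['t'])@m['R']
def totool(p):
    s=get_state(); R=Ro.from_rotvec(s['ee_rot'])
    return R.inv().apply(np.array(p)-s['tcp_pos'])*1000
def ray(name,u,v,z):
    m=camera_model(name); R=np.array(m['R']); o=-R.T@m['t']
    d=R.T@np.array([(u-m['cx'])/m['fx'],(v-m['cy'])/m['fy'],1]); return o+d*(z-o[2])/d[2]
E
python3 - <<'E'
from h import *
s=get_state(); print(s)
for n in ["top","scene"]:
    p,d=capture(n); cv2.imwrite(f'pics/{n}0.png',p[...,::-1]); np.savez(f'{n}0.npz',p=p,d=d)
    m=camera_model(n); print(n, -np.array(m['R']).T@m['t'])
E
```

```text
{'time': 0.0, 'qpos': array([ 1.05245589,  0.59210099,  0.0482733 ,  1.6098196 , -0.03326655,
        0.94264831, -0.03369257]), 'joint_vel': array([-2.75763472e-03, -2.42919870e-04, -9.72599485e-04,  3.62126709e-05,
        1.16044997e-03,  4.45557452e-06,  6.75503069e-04]), 'effort': array([ 3.19020392e-04, -5.48688304e+01,  1.54690873e+00, -1.98125374e+01,
        9.38508165e-03,  8.77075101e-03, -1.36053933e-05]), 'tcp_pos': array([ 0.29851747, -0.65982419,  0.2381543 ]), 'ee_rot': array([-3.06889346e+00, -6.62088686e-01,  9.25378327e-04]), 'contact_force': array([ 0.65343415, -0.58902897,  0.07670803]), 'wrist_torque': array([-0.00855437,  0.00880569, -0.00426555]), 'gripper_width': 0.9978957689018293}
top [0.38181759 0.01017429 1.25704469]
scene [ 1.04245509 -0.44506898  1.11028787]
```

View pics/top0.png

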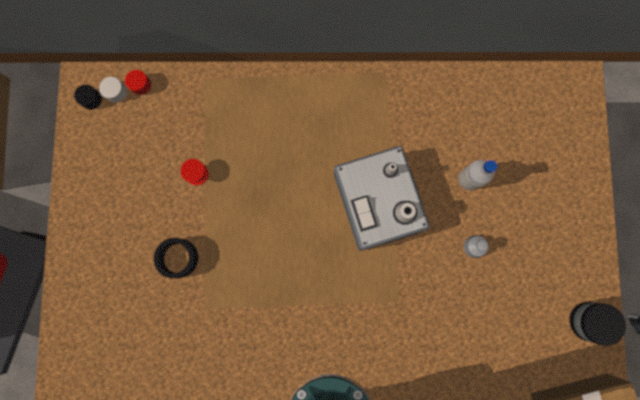

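View pics/scene0.png

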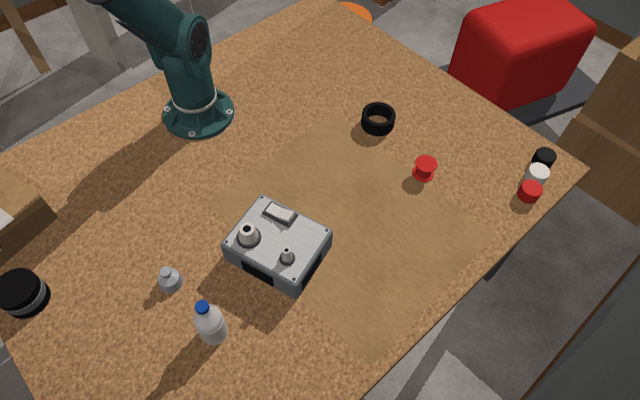

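The top view shows the slim nozzle near (391,170), the wide one near (405,212) and the rocker near (364,213). The bottle (478,174) and weight (476,246) stand to the right, with the spool and tape far to the left. The scene view agrees. Next I measure with depth.

Run:
```python
from h import *
for n,box in [("top",(320,440,135,260)),("scene",(210,340,185,305))]:
    z=np.load(n+'0.npz'); P=pts(n,z['d']); u0,u1,v0,v1=box
    S=P[v0:v1,u0:u1].reshape(-1,3)
    top=S[np.abs(S[:,2]-.095)<.006]; r=cv2.minAreaRect((top[:,:2]*1000).astype(np.float32)); print(n,'top',np.median(top[:,2]),r)
    hi=(P[...,2]>.130)&(P[...,2]<.2); hi[:v0]=0;hi[v1:]=0;hi[:,:u0]=0;hi[:,u1:]=0
    k,l,st,c=cv2.connectedComponentsWithStats(hi.astype(np.uint8))
    for i in range(1,k):
        if st[i,4]>3:
            q=P[l==i]; print('noz',st[i],c[i],q.mean(0),q[:,2].max())
    C=r[0]
    mid=S[(S[:,2]>.104)&(S[:,2]<.128)]
    np.save(n+'mid.npy',mid)
    P2=cv2.resize(z['p'][v0:v1,u0:u1],None,fx=5,fy=5,interpolation=cv2.INTER_CUBIC)
    cv2.imwrite(f'pics/{n}c.png',P2[...,::-1])
z=np.load('top0.npz'); P=pts('top',z['d']); sub=P[190:236:3,348:382:3]
print(np.round(sub[...,2]*1000).astype(int)); print(P[190,348],P[235,381])
for nm,(u,v) in dict(bottle=(478,174),weight=(476,246)).items():
    q=P[v-22:v+22,u-25:u+25].reshape(-1,3); q=q[q[:,2]>.02]; print(nm,q.min(0),q.max(0))
```

```text
top top 0.0957228207980289 ((557.5421752929688, -125.96176147460938), (219.09738159179688, 179.03953552246094), 17.9023494720459)
noz [388 163   9  10  58] [392.22413793 166.82758621] [ 0.62122486 -0.14697867  0.14036777] 0.14752466719025448
noz [399 203  17  16 209] [406.86124402 210.49282297] [ 0.51664187 -0.17954813  0.14108927] 0.14771379785258534
scene top 0.09455974266377906 ((559.1719970703125, -126.39706420898438), (218.78187561035156, 178.33375549316406), 17.524450302124023)
noz [239 223  17  16 203] [246.89655172 230.4137931 ] [ 0.5197764  -0.18193875  0.13945428] 0.1453224518581038
noz [283 247   8   9  60] [286.38333333 251.41666667] [ 0.62362871 -0.1480887   0.13902003] 0.14483063120265793
[[ 95  97  96  96  93  97  97  96  98  97 100 101]
 [100  95  97  96  96  95  91  95  98  98  92  95]
 [103 100  98  97  96 103 102  98  96 100  97  97]
 [ 95  95 106 106 120 118 119  95  97  94  97  95]
 [ 94  99 106 117 114 114 114 105  97  98  97  95]
 [ 93  95 107 113 117 112 110 104  99  98  97  96]
 [ 92  97 105 110 115 114 113 111  94  94  95  99]
 [ 89 100 103 100 112 110 106 110 105  96  90  97]
 [ 59  90  95 107 109 107 109 110 105  93  97  97]
 [ 30  93  94 105 114 105 112 110 112  99  96  98]
 [  1  93  98 103 106 107 111 110 109 104  96  98]
 [  5  64  89  96 105 111 111 108 109 106  98  95]
 [  3  36  87  93 104 112 110 102 103 102  95  96]
 [  7   1  88  90 102 104 105  98  95  94  95  98]
 [  3   5  65  90  97  99  97  98  93  94  95  94]
 [  1   0  35  92  99  97 102  92  94 100  97  94]]
[ 0.57260596 -0.04378006  0.09501142] [ 0.46210929 -0.12360876  0.0942962 ]
bottle [ 0.38181759 -0.39851361  0.02007187] [0.64954493 0.01017429 1.25704469]
weight [ 0.38181759 -0.40328839  0.02023626] [0.46511541 0.01017429 1.25704469]
```

Run:
```python
from h import *
a=np.radians(17.7); ey=np.array([np.cos(a),np.sin(a)]); ex=np.array([-ey[1],ey[0]])  # ex: towards rocker side (+y world)
for n,C in [("top",(.5575,-.1260)),("scene",(.5592,-.1264))]:
    m=np.load(n+'mid.npy'); l=(m[:,:2]-C)@np.stack([ey,ex],1)
    k=(l[:,1]>.015)&(np.abs(l[:,0])<.08); l=l[k]; zz=m[k][:,2]
    r=cv2.minAreaRect((l*1000).astype(np.float32)); print(n,r,l.min(0),l.max(0),np.median(l,0))
    for lo in np.arange(-.06,.06,.01):
        q=(l[:,0]>=lo)&(l[:,0]<lo+.01)
        if q.sum()>3: print(round(lo,3),q.sum(),np.round(np.median(zz[q]),4))
    c=np.array(r[0])/1000; w=np.array(C)+c[0]*ey+c[1]*ex; print('rocker',w)
w=np.array([.53,-.09])
s=get_state(); print(Ro.from_rotvec(s['ee_rot']).as_matrix().round(3))
```

```text
top ((-25.973297119140625, 46.31346893310547), (80.84349060058594, 60.993770599365234), 0.7725018858909607) [-0.0666897   0.01573066] [0.01441631 0.07659634] [-0.02650473  0.05559971]
-0.06 62 0.1088
-0.05 66 0.1081
-0.04 62 0.1088
-0.03 69 0.1091
-0.02 58 0.1117
-0.01 67 0.1144
0.0 56 0.1163
0.01 17 0.1049
rocker [ 0.51867541 -0.08977568]
scene ((-27.169925689697266, 54.25189971923828), (42.03727722167969, 81.8564682006836), 89.19718170166016) [-0.06790637  0.03272963] [0.01366786 0.07540203] [-0.02507694  0.05378422]
-0.06 41 0.1074
-0.05 43 0.1083
-0.04 46 0.1082
-0.03 46 0.1082
-0.02 46 0.1115
-0.01 43 0.1148
0.0 54 0.1145
0.01 5 0.1048
rocker [ 0.51682189 -0.08297686]
[[ 0.911  0.412 -0.001]
 [ 0.412 -0.911  0.002]
 [-0.    -0.002 -1.   ]]
```

View pics/topc.png

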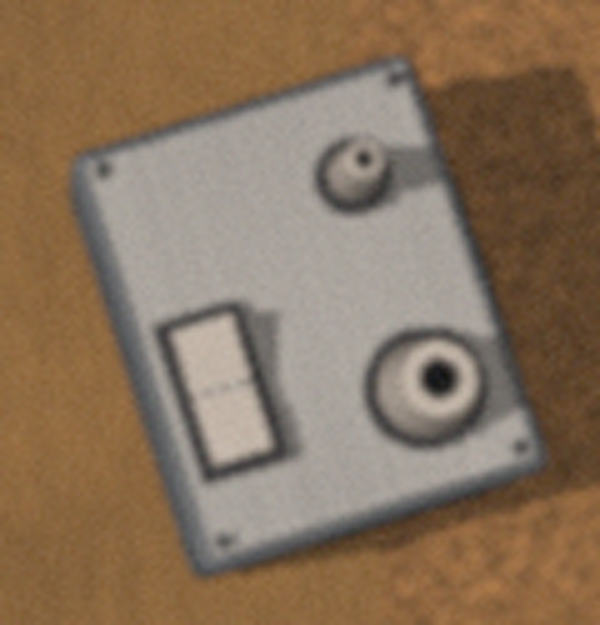

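>>> apply_moves(rows=[[[58,-54,-20,0,0,0.02,0],[115,-108,-20,0,0,0.04,0],[173,-162,-20,0,0,0.06,0],[230,-216,-20,0,0,0.08,0],[288,-270,-20,0,0,0.1,0],[346,-324,-20,0,0,0.115,0],[404,-378,-20,0,0,0.115,0],[461,-433,-20,0,0,0.115,0]]])

```text
time: 1.1
tcp_pos: [0.4894, -0.1981, 0.2587]
ee_rot: [-3.102, -0.484, 0.001]
contact_force: [0.4, -0.2, 0.3]
gripper_width: 0.0
```

Run:
```python
from h import *
s=get_state(); print(s['time'],s['tcp_pos'],s['gripper_width'],Ro.from_rotvec(s['ee_rot']).as_matrix().round(3),s['contact_force'],tip_reach if not callable(tip_reach) else tip_reach())
p,d=capture('wrist'); cv2.imwrite('pics/w1.png',p[...,::-1]); np.savez('w1.npz',p=p,d=d)
m=camera_model('wrist')
P=pts('wrist',d); np.save('w1P.npy',P); z=P[...,2]; print(np.median(z[(z>.08)&(z<.1)]))
for X in [(.5404,-.0752,.115),(.4928,-.0904,.108),(.5166,-.0828,.108),(.622,-.1475,.141),(.518,-.181,.141)]:
    c=m['R']@np.array(X)+m['t']; print(X,c[:2]/c[2]*[m['fx'],m['fy']]+[m['cx'],m['cy']])
```

```text
1.1 [ 0.48938366 -0.19813407  0.25873719] 0.0003306208480810012 [[ 0.952  0.305 -0.001]
 [ 0.305 -0.952  0.002]
 [-0.    -0.002 -1.   ]] [ 0.4334817  -0.16914282  0.28185566] 0.008
0.09452160724263127
(0.5404, -0.0752, 0.115) [199.60419442  76.76153689]
(0.4928, -0.0904, 0.108) [207.90304714 142.46059338]
(0.5166, -0.0828, 0.108) [205.34554112 110.52093888]
(0.622, -0.1475, 0.141) [328.43558409 -15.12739893]
(0.518, -0.181, 0.141) [325.59569599 157.28981525]
```

View pics/w1.png

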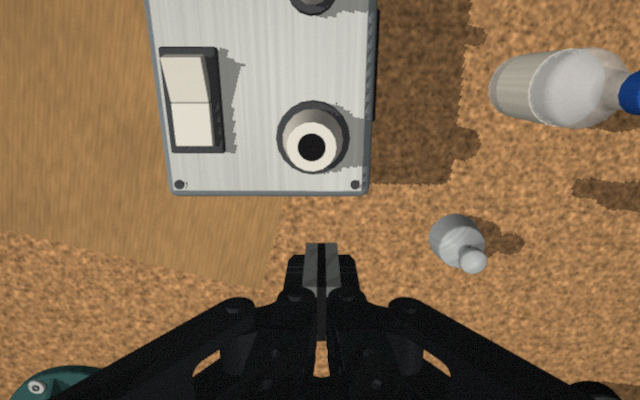

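>>> apply_moves(rows=[[[-5,-40,0,0,0,0,0],[-10,-70,0,0,0,0,0],[-10,-70,0,0,0,0,0],[-10,-70,0,0,0,0,0],[-10,-70,0,0,0,0,0]]])

```text
time: 1.78
tcp_pos: [0.4623, -0.1256, 0.2593]
ee_rot: [-3.094, -0.501, -0.005]
contact_force: [-0.4, 0.2, 1.0]
gripper_width: 0.001
```

Run:
```python
from h import *
s=get_state(); print(s['time'],s['tcp_pos'],s['joint_vel'].round(3))
p,d=capture('wrist'); cv2.imwrite('pics/w2.png',p[...,::-1]); np.savez('w2.npz',p=p,d=d)
m=camera_model('wrist'); P=pts('wrist',d)
for X in [(.5404,-.0752,.115),(.4928,-.0904,.108),(.5166,-.0828,.108),(.622,-.1475,.141),(.518,-.181,.141)]:
    c=m['R']@np.array(X)+m['t']; print(X,c[:2]/c[2]*[m['fx'],m['fy']]+[m['cx'],m['cy']])
# white regions
g=((p.min(2)>150)&(p.max(2).astype(int)-p.min(2)<60)).astype(np.uint8)
z=P[...,2]; 
for nm,k in [('rock',(z>.1045)&(z<.125)),('tip',(z>.137)&(z<.15))]:
    k=cv2.morphologyEx(k.astype(np.uint8),cv2.MORPH_OPEN,np.ones((3,3)))
    n,l,st,c=cv2.connectedComponentsWithStats(k)
    for i in range(1,n):
        if st[i,4]>60:
            q=P[l==i]; r=cv2.minAreaRect((q[:,:2]*1000).astype(np.float32)); print(nm,st[i],c[i],q.mean(0).round(4),r)
```

```text
1.775 [ 0.46233337 -0.12557113  0.25930692] [ 0.002  0.001 -0.003  0.    -0.     0.003 -0.002]
(0.5404, -0.0752, 0.115) [291.80275409  62.60977632]
(0.4928, -0.0904, 0.108) [293.27911795 130.06303102]
(0.5166, -0.0828, 0.108) [292.94122711  97.45092054]
(0.622, -0.1475, 0.141) [439.57205529 -33.51094695]
(0.518, -0.181, 0.141) [422.66261784 143.26123762]
rock [ 270   49   42   93 3641] [291.51194727  93.94864048] [ 0.5183 -0.0813  0.1098] ((516.5536499023438, -81.69471740722656), (69.04369354248047, 30.268386840820312), 18.0502986907959)
rock [381 105  52  60 724] [397.62016575 126.26243094] [ 0.522  -0.1656  0.116 ] ((519.0532836914062, -170.5582275390625), (27.58283233642578, 48.76038360595703), 81.99341583251953)
tip [ 397  118   50   50 1983] [421.48663641 142.32476046] [ 0.5182 -0.1802  0.1403] ((517.9620971679688, -180.4336395263672), (35.135292053222656, 34.90994644165039), 25.474363327026367)
```

View pics/w2.png

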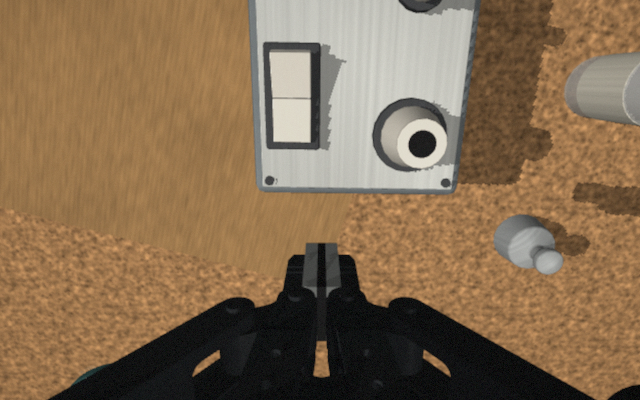

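The wrist view shows the rocker centre at about (291,97) and the wide nozzle at (422,143). Depth gives the rocker as 69 x 30 mm at (0.5166,-0.0817) with its far half raised. This agrees with the other views to 2 mm, so I go above the raised end.

>>> apply_moves(rows=[[[45,-12,0,0,0,0,0],[90,-24,20,0,0,0,0],[90,-24,60,0,0,0,0],[90,-24,100,0,0,0,0],[90,-24,118,0,0,0,0],[90,-24,118,0,0,0,0],[90,-24,118,0,0,0,0]]])

```text
time: 2.7
tcp_pos: [0.5412, -0.0739, 0.1424]
ee_rot: [-3.094, -0.5, -0.007]
contact_force: [-0.1, -0.2, -0.1]
gripper_width: -0.005
```

Run:
```python
from h import *
s=get_state(); print(s['tcp_pos'],s['contact_force'],Ro.from_rotvec(s['ee_rot']).as_matrix().round(4)); print(totool((.5404,-.074,.116)))
```

```text
[ 0.54116215 -0.07394778  0.1424473 ] [-0.07701914 -0.18710921 -0.08805461] [[ 0.9492  0.3147  0.0033]
 [ 0.3147 -0.9492  0.0079]
 [ 0.0056 -0.0065 -1.    ]]
[-8.89113148e-01 -1.84021358e-02  2.64433819e+01]
```

>>> apply_moves(rows=[[[-1,0,12,0,0,0,0],[-1,0,18,0,0,0,0],[-1,0,23,0,0,0,0],[-1,0,26,0,0,0,0],[-1,0,28,0,0,0,0],[-1,0,28,0,0,0,0]]])

```text
time: 3.45
tcp_pos: [0.5417, -0.074, 0.116]
ee_rot: [-3.095, -0.5, -0.011]
contact_force: [-0.6, 0.7, 11.7]
gripper_width: -0.006
```

>>> apply_moves(rows=[[[0,0,-20,0,0,0,0],[0,0,-60,0,0,0,0],[-50,12,-110,0,0,0,0],[-50,12,-120,0,0,0,0],[-50,12,-120,0,0,0,0],[-50,12,-120,0,0,0,0]]])

```text
time: 4.2
tcp_pos: [0.4972, -0.1012, 0.2345]
ee_rot: [-3.094, -0.501, -0.009]
contact_force: [-0.6, 0.1, -0.1]
gripper_width: -0.002
```

```bash
cat > chk.py <<'E'
from h import *
a=np.radians(17.9); ey=np.array([np.cos(a),np.sin(a)]); ex=np.array([-ey[1],ey[0]]); C=np.array([.5166,-.0817])
for n in ('top','scene','wrist'):
    p,d=capture(n); P=pts(n,d).reshape(-1,3); l=np.stack([(P[:,:2]-C)@ey,(P[:,:2]-C)@ex],1)
    o=[]
    for lo in np.arange(-.03,.03,.01):
        q=(l[:,0]>=lo)&(l[:,0]<lo+.01)&(abs(l[:,1])<.011)&(P[:,2]>.08)&(P[:,2]<.13)
        o.append((int(q.sum()),round(float(np.median(P[q,2]))*1000,1) if q.any() else None))
    print(n,o)
    t=(np.hypot(*(P[:,:2]-[.6225,-.1472]).T)<.007)&(P[:,2]>.11)&(P[:,2]<.16)
    if t.any(): print(' slim z',np.percentile(P[t,2],[50,90]).round(4))
s=get_state(); print(s['time'],s['tcp_pos']); print('to slim',totool((.6225,-.1472,.141)),'to off',totool((.4928,-.0894,.108)))
E
python3 chk.py
```

```text
top [(12, 117.0), (0, None), (0, None), (9, 109.5), (35, 109.5), (36, 109.5)]
 slim z [0.1424 0.1442]
scene [(32, 114.8), (33, 112.2), (33, 108.4), (32, 108.1), (29, 108.2), (35, 107.7)]
 slim z [0.1407 0.1435]
wrist [(414, 114.7), (417, 111.6), (415, 108.5), (393, 107.1), (420, 107.2), (428, 107.2)]
 slim z [0.1406 0.1416]
4.35 [ 0.49721697 -0.10123524  0.23424716]
to slim [103.7661379   83.84511205  93.30710125] to off [ -1.22052769 -11.75554504 126.3259506 ]
```

The rocker reads on: the near half is raised to 114.7 mm and the far half is level at about 107.5 mm. Next is the slim nozzle.

>>> apply_moves(rows=[[[45,36,0,0,0,0,0],[90,72,0,0,0,0,0],[104,84,10,0,0,0,0],[104,84,40,0,0,0,0],[104,84,65,0,0,0,0],[104,84,72,0,0,0,0],[104,84,72,0,0,0,0]]])

```text
time: 5.22
tcp_pos: [0.6222, -0.1471, 0.1616]
ee_rot: [-3.093, -0.502, -0.005]
contact_force: [0.2, 0.8, 0.1]
gripper_width: 0.003
```

```bash
python3 -c "
from h import *
print(get_state()['tcp_pos'],totool((.6225,-.1472,.141)))"
```

```text
[ 0.62215501 -0.14707458  0.16158011] [ 0.19433274  0.38986414 20.57877668]
```

>>> apply_moves(rows=[[[0,0,10,0,0,0,0],[0,0,16,0,0,0,0],[0,0,22,0,0,0,0],[0,0,26,0,0,0,0],[0,0,27,0,0,0,0],[0,0,27,0,0,0,0],[0,0,27,0,0,0,0],[0,0,27,0,0,0,0]]])

```text
time: 6.22
tcp_pos: [0.6228, -0.1469, 0.137]
ee_rot: [-3.093, -0.502, -0.007]
contact_force: [-3.7, 0.5, 14.8]
gripper_width: -0.001
```

>>> apply_moves(rows=[[[0,0,2,0,0,0,0],[0,0,2,0,0,0,0],[0,0,2,0,0,0,0],[0,0,2,0,0,0,0],[0,0,2,0,0,0,0],[0,0,2,0,0,0,0],[0,0,2,0,0,0,0]]])

```text
time: 7.1
tcp_pos: [0.6228, -0.1469, 0.137]
ee_rot: [-3.093, -0.502, -0.008]
contact_force: [-3.9, 1.4, 12.9]
gripper_width: -0.003
```

>>> apply_moves(rows=[[[0,0,-8,0,0,0,0],[0,0,-20,0,0,0,0],[0,0,-60,0,0,0,0],[-50,-35,-95,0,0,0,0],[-104,-84,-97,0,0,0,0],[-104,-84,-97,0,0,0,0],[-104,-84,-97,0,0,0,0]]])

```text
time: 7.98
tcp_pos: [0.4965, -0.1007, 0.2342]
ee_rot: [-3.093, -0.503, -0.008]
contact_force: [-0.1, -0.8, -0.2]
gripper_width: 0.001
```

```bash
python3 chk.py
```

```text
top [(13, 117.3), (0, None), (0, None), (10, 109.3), (32, 109.1), (37, 109.5)]
 slim z [0.1427 0.145 ]
scene [(34, 115.9), (37, 111.6), (34, 108.6), (28, 108.4), (30, 108.5), (34, 107.9)]
 slim z [0.1404 0.1429]
wrist [(421, 114.6), (422, 111.5), (419, 108.5), (394, 107.0), (412, 107.0), (417, 107.0)]
 slim z [0.1405 0.1414]
8.125 [ 0.49931252 -0.10162073  0.23410789]
to slim [101.79677476  82.68516811  93.39317482] to off [ -3.29163729 -12.88813248 126.16663765]
```

The nozzle is back up and the rocker is still on. I go above the off end.

>>> apply_moves(rows=[[[-4,-13,20,0,0,0,0],[-4,-13,60,0,0,0,0],[-4,-13,90,0,0,0,0],[-4,-13,92,0,0,0,0],[-4,-13,92,0,0,0,0]]])

```text
time: 8.75
tcp_pos: [0.4933, -0.0902, 0.1424]
ee_rot: [-3.095, -0.5, -0.012]
contact_force: [-0.1, 0.5, 0.5]
gripper_width: -0.001
```

```bash
python3 -c "
from h import *
print(get_state()['tcp_pos'],totool((.4925,-.0895,.116)))"
```

```text
[ 0.49329983 -0.09017148  0.14238604] [-0.77365167 -0.74268306 26.38490919]
```

>>> apply_moves(rows=[[[-1,-1,12,0,0,0,0],[-1,-1,18,0,0,0,0],[-1,-1,23,0,0,0,0],[-1,-1,26,0,0,0,0],[-1,-1,28,0,0,0,0],[-1,-1,28,0,0,0,0],[-1,-1,28,0,0,0,0]]])

```text
time: 9.62
tcp_pos: [0.4917, -0.0897, 0.1159]
ee_rot: [-3.095, -0.5, -0.011]
contact_force: [-4.9, -0.5, 17.7]
gripper_width: 0.0
```

>>> apply_moves(rows=[[[0,0,-20,0,0,0,0],[0,0,-60,0,0,0,0],[-30,12,-110,0,0,0,0],[-30,12,-130,0,0,0,0],[-30,12,-130,0,0,0,0],[-30,12,-130,0,0,0,0]]])

```text
time: 10.38
tcp_pos: [0.466, -0.111, 0.2447]
ee_rot: [-3.094, -0.501, -0.009]
contact_force: [-0.6, 0.4, -0.4]
gripper_width: -0.002
```

```bash
python3 chk.py
python3 - <<'E'
from h import *
p,d=capture('scene'); cv2.imwrite('pics/end.png',p[...,::-1])
q=np.load('scene0.npz')['p']; df=cv2.absdiff(p,q).max(2)
for n,(u,v) in dict(tape=(378,119),spool=(425,168),weight=(168,280),bottle=(210,325)).items(): print(n,(df[v-25:v+25,u-25:u+25]>50).sum())
E
```

```text
top [(37, 109.5), (36, 108.7), (41, 108.9), (38, 111.0), (36, 114.0), (39, 117.1)]
 slim z [0.1426 0.1446]
scene [(27, 107.7), (32, 107.3), (28, 107.6), (29, 110.1), (26, 113.1), (26, 116.5)]
 slim z [0.1413 0.1442]
wrist [(376, 107.2), (404, 107.2), (390, 107.2), (416, 108.9), (464, 111.9), (474, 115.1)]
10.525 [ 0.46571193 -0.1110132   0.24428756]
to slim [136.80761892  84.47979852 103.47533222] to off [ 31.77774517 -11.05763531 136.53972933]
tape 0
spool 0
weight 11
bottle 2
```

```bash
python3 -c "
from rig import *
print(finish_job())"
```

```text
the job is handed in; nothing more can be done
None
```

The job is done and handed in at about 10.6 s of the 42 s allowed. `finish_job` gives no verdict, so what follows rests on my own checks.

- **Rocker on:** I pressed the raised half until the fingertips were at 108 mm height against the stop (about 12 N). Depth then showed that half level and the other raised to about 115 mm.
- **Slim nozzle:** I pressed it with the closed fingers to the stop, tip at 129 mm or the full 12 mm, with 13–15 N. I held it for more than 0.9 s and released it. Afterwards its top read 141 mm again, with the rocker still on.
- **Rocker off:** I pressed the other half to 108 mm (about 18 N) and moved clear, with the fingertips about 130 mm above the rocker.

In the last check, all three cameras showed the rocker in its off shape. The slim nozzle was up, at 141–143 mm.

The before and after scene pictures were unchanged around the tape and spool. They differed by 2 pixels at the bottle and 11 at the weight. I took those as noise or shadow because the arm never went near either, and I did not measure them again. I also did not re-measure the wide nozzle at the end, but the planned moves stayed clear of it.

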